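# Push the bench block home in its corner stop

### The job

With the fingertips, push the rectangular steel bench block along the bench top into the inside corner of the L-shaped stop, so that one long side lies flat against the long bar and one end is up against the short bar with no gap. Only slide it: do not lift or tip it, and leave everything else on the bench where it is.

Things in the scene. Friction and masses are not known exactly. Their poses are not given: they have to be found in the camera images.
- block: The block to push: flat rectangular steel block, 90 mm along x, 60 mm along y, 20 mm high, loose, 0.65 to 1 kg; slides under about 3 to 12 N. Origin: centre of underside, z up; a half turn looks the same. Starts on the stop's inner side, long side within 0.45 rad of parallel to the long bar, 11 to 18 cm short of its seat in the stop's y and 4.5 to 10.5 cm short in the stop's x.
- stop: L-shaped corner stop: two dark steel bars, 14 mm high, screwed to the bench. Origin: inner corner of the L at bench height, z up. Long bar: inner face is y = 0, from x = 0 to -200 mm, 14 mm thick (to +y). Short bar: inner face is x = 0, from y = 0 to -80 mm, 12 mm thick (to +x).
- seat (a point): Where the block's origin lies when seated: x = -45 mm, y = -30 mm in the stop's frame, at bench height; same axes as the stop. The seated block is parallel to these axes, either way round.
- disc: round steel bench block (bystander), disc 70 mm across, 20 mm high, loose. Origin: centre of underside.
- doming: steel doming cube (bystander), 46 mm cube with round hollows in its faces, loose. Origin: centre of underside.
- jar: small amber glass jar with metal cap (bystander), 48 mm across, 55 mm high, loose. Origin: centre of underside.
- caliper: digital caliper lying flat (bystander), beam 200 mm along its x, black display unit, jaws at +x reaching to its -y, 14 mm high at most, loose. It lies on the outer side (+y) of the stop's long bar. Origin: middle of the beam, on the bench.
- band: plain metal finger ring lying flat (bystander), 22 mm across, 6 mm high, loose, beyond the stop's short bar.
- hammer: hammer lying flat (bystander), about 220 mm long, at the robot's left. Loose.
- mandrel: upright wooden ring cone (bystander), foot 60 mm across, 112 mm high, loose, at the robot's right. Origin: centre of underside.
- tray: dark wooden tray with four compartments holding rings (bystander), 120 x 160 x 25 mm, loose, at the robot's right. Origin: centre of underside.
Things that resemble listed ones, but are neither listed nor needed, are in the scene too. What is shaped like the block but green is not meant.

How it is judged:
At the end, for the whole second after the job is handed in: The block lies flat on the bench, at rest, its long side within 3 mm of the long bar's inner face, its end within 3 mm of the short bar's inner face, and parallel to the long bar within 0.035 rad (2 degrees) (x of block in the frame of stop between -0.048 and -0.042 m and y of block in the frame of stop between -0.033 and -0.027 m and angle between the x axis of block and the x axis of stop, either way round below 0.035 rad and height (world z) of block below 0.002 m and angle between block's own z axis and vertical below 0.03 rad and linear speed of block below 0.005 m/s); the robot touches nothing.
It fails at once if the block is lifted off the bench (height (world z) of block above 0.006 m).
It fails at once if the block is tipped (angle between block's own z axis and vertical above 0.15 rad).
It fails at once if any of the bystanders is moved by more than 15 mm (distance of any of disc, doming, jar, caliper, band, hammer, mandrel, tray from where it was at the start of the episode above 0.015 m).
It also fails if it takes over 58 s, if anything falls off the work surface, if the arm or the gripper's body presses on something with over 40 N, if the wrist force passes 120 N, or if a joint passes its speed limit or range.

### The arm

A 6-joint arm with a two-finger parallel gripper is mounted at the origin on the work surface. World frame = base frame: x ahead of the robot, y to its left, z up, the work surface at z = 0. Lengths are in m, angles in rad, forces in N, time in s.
With the tool pointing down it reaches from about 0.225 to 0.875 m from the base axis. Payload 3.4 kg.
Tool frame: the origin (TCP) lies between the finger pads; the fingertips stand 11 mm ahead of it and the grasp point (between the pads) lies 8 mm behind it; z points along the fingers, y is the line along which they close (so a half turn about z gives the same grasp; the last joint's range is limited). The gripper opens to 85 mm and grips with 20 to 120 N. Pads are 22 mm wide; open, the fingers measure 114 mm over their backs; the gripper's body (76 mm by 85 mm) begins 54 mm behind the grasp point. The pads swing forward as they close: fully open they stand 13 mm farther back than shut.
Start: joints at [-1.313, 0.276, 1.505, -0, 1.361, -0.121], TCP at [0.213, -0.534, 0.242] pointing down, gripper open.
Joint ranges: [-2.89, 2.89], [-0.75, 2.08], [0.22, 2.7], [-1.18, 4.32], [0.11, 2.71], [-2.7, 2.7]. Speed limits (rad/s): [2.57, 2.57, 3.14, 3.14, 3.14, 3.14].

### API

Orientations are given as a unit quaternion [w, x, y, z].
In Python, from rig import sensors, eyes, manip gives the robot as it stands.
- The arm moves only by the tool drive_tool, never from a script. Its argument "deltas" is a list of rows, each an object with "linear": the shift along the world's x, y, z in mm, a list of three; "twist": the turn about the world's z in degrees; "claw": the opening, from 0 (shut) to 1 (fully open). In form: [{"linear": [tx, ty, tz], "twist": twist, "claw": claw}, ...]. A call has 1 to 12 rows; each row is the pose to reach, as a shift and turn from the pose commanded when the call began; what a row does not reach only later rows make up. A row lasts 1/12 s, in which the tool goes at most 41.7 mm and 7.16 degrees, less where a joint would pass 70% of its speed; a pose out of reach is approached as far as the arm can. A call with a gripper value outside its range is refused whole. The fingers move at their own pace and stop on an object; "squeeze" is the grip in N (left out, the last holds). Time passes only in rows, so rows that repeat a pose let the fingers close. It gives the time, the measured TCP pose, the force, the opening and the grip force at its end, in the units of the state.
- sensors.get_state(): the state, without advancing time (a new reading comes with each control period).
- eyes.get_image(name): name is "side" or "top"; returns the picture (480x640x3 uint8, red, green, blue); there is no depth.
- eyes.camera_model(name): a dict with "intrinsics" (3x3 intrinsics, pixels), "R" (3x3) and "t" (3): a world point X has camera coordinates R X + t. Camera axes: x right, y down, z forward; pixel columns grow to the right and rows downward; lengths in m; the calibration is good to about 2 mm. A picture is of the moment at which its call begins. camera_model takes no time and is no camera call.
- manip.sign_off(): hands the job in; it is judged then, once.
The state is a dict: "clock": time; "qpos": joint angles; "qd": joint speeds; "effort": joint torques, N m; "position": TCP position; "ee_rot": TCP orientation; "contact_force": force on the tool from outside, world axes, zero at the start; "moment": the same for the moment, N m; "width": finger opening in m; "gripper_force": force on a finger pad.
Only numpy, scipy, OpenCV 4.12 (cv2) and the standard library are available. Lean on these libraries where they do the work, as an engineer would, in place of code of your own. Each camera call takes 0.05 s, during which the arm holds its last target. There are 200 camera calls.

## Working session

There is one attempt and no reset: what is moved stays moved. The work goes in short steps, Python scripts to look and compute and a tool call to move; the robot and the scene stay as the last step left them, time stands still between calls to the robot, and variables do not carry over. Pictures are saved under pics/ and viewed, at most 10 in all, crops included, and the job is handed in when it is done.

Besides the shell and the picture viewer there is one more tool, called after "Call:" by a JSON object that holds its "api" and its "payload". drive_tool: Moves the arm, as the interface text tells. Its arguments: {"type":"object","properties":{"deltas":{"type":"array","items":{"type":"object","properties":{"linear":{"type":"array","items":{"type":"number"}},"twist":{"type":"number"},"claw":{"type":"number"}}}},"squeeze":{"type":"number"}},"required":["deltas"]}

```bash
mkdir -p pics; python3 - <<'E'
from rig import sensors, eyes
import cv2
for n in("top","side"):
    cv2.imwrite(f"pics/{n}0.png",eyes.get_image(n)[:,:,::-1]); m=eyes.camera_model(n); print(n,m)
print(sensors.get_state())
E
```

```text
top {'intrinsics': array([[529.28798552,   0.        , 326.81160959],
       [  0.        , 529.28798552, 240.67285254],
       [  0.        ,   0.        ,   1.        ]]), 'R': array([[ 0.01972935, -0.99976935, -0.00848523],
       [-0.9879787 , -0.01819376, -0.1535157 ],
       [ 0.15332591,  0.01141199, -0.98810978]]), 't': array([-0.0219068 ,  0.60673946,  1.31941858])}
side {'intrinsics': array([[464.90056435,   0.        , 316.86866053],
       [  0.        , 464.90056435, 240.86902641],
       [  0.        ,   0.        ,   1.        ]]), 'R': array([[-0.92940575, -0.36870648, -0.01613938],
       [-0.18118148,  0.49393292, -0.85041375],
       [ 0.32152483, -0.78745527, -0.52586688]]), 't': array([0.54646791, 0.15475692, 1.06616339])}
{'clock': 0.1, 'qpos': array([-1.31302254e+00,  2.76540140e-01,  1.50603434e+00,  4.23975095e-05,
        1.36073581e+00, -1.20956153e-01]), 'qd': array([ 0.00087915, -0.00095438, -0.00256008,  0.00071912,  0.0003452 ,
       -0.00228528]), 'effort': array([ 1.50686123e-03, -4.17697978e+01, -2.46406496e+01, -9.85051042e-05,
        5.86952592e-03,  4.96497648e-06]), 'position': array([ 0.2125108 , -0.53377613,  0.24151035]), 'ee_rot': array([-8.58230668e-04,  9.82124441e-01,  1.88230826e-01, -3.80247353e-05]), 'contact_force': array([0.19720292, 0.38142332, 0.19028652]), 'moment': array([-0.06465023, -0.02261344, -0.00766262]), 'gripper_force': 0.0, 'width': 0.08525655712959192}
```

View pics/top0.png

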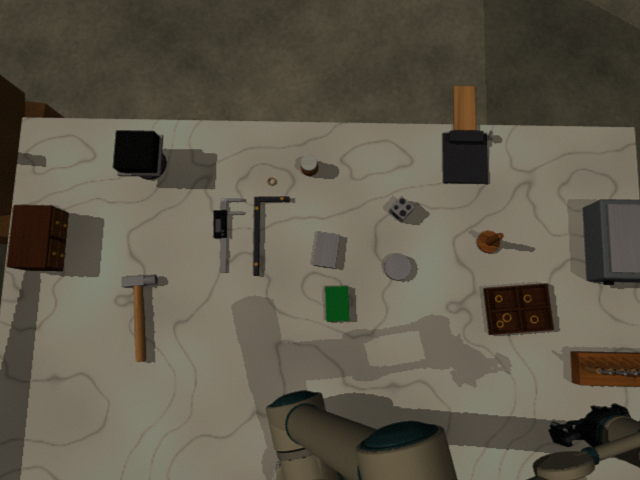

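View pics/side0.png

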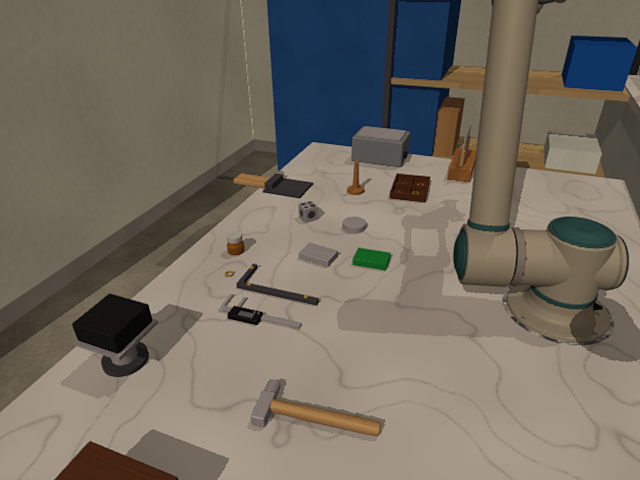

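The top view shows the block at about (326,250), the stop corner at about (259,202) with its long bar running down to (257,275) and its short bar running right to (294,201). The green decoy is at (337,303), the disc at (398,267), the doming cube at (403,208) and the jar at (309,165).

Next: an enlarged crop and a first measurement by contours.

```bash
cat > h.py <<'E'
import numpy as np, cv2
from rig import eyes
def ray(n,uv,z):
    m=eyes.camera_model(n); uv=np.atleast_2d(np.float64(uv))
    d=np.c_[uv,np.ones(len(uv))]@np.linalg.inv(m["intrinsics"]).T@m["R"]; c=-m["R"].T@m["t"]
    return c+d*((z-c[2])/d[:,2])[:,None]
def two(a,b):
    "nearest point of a top and a side pixel's rays"
    P=[]
    for n in("top","side"):
        m=eyes.camera_model(n); P.append(m["intrinsics"]@np.c_[m["R"],m["t"]])
    X=cv2.triangulatePoints(P[0],P[1],np.float64(a).reshape(2,1),np.float64(b).reshape(2,1))[:,0]
    return X[:3]/X[3]
def crop(n,x,y,w,h,s,f,img=None):
    img=eyes.get_image(n) if img is None else img
    cv2.imwrite(f,cv2.resize(img[y:y+h,x:x+w,::-1],None,fx=s,fy=s,interpolation=cv2.INTER_CUBIC))
E
python3 - <<'E'
from h import *
im=eyes.get_image("top"); np.save("t.npy",im); s=eyes.get_image("side"); np.save("s.npy",s)
a=cv2.resize(im[185:285,240:360],None,fx=6,fy=6,interpolation=cv2.INTER_CUBIC)
cv2.imwrite("pics/c1.png",a[:,:,::-1])
b=cv2.resize(s[230:310,220:350],None,fx=6,fy=6,interpolation=cv2.INTER_CUBIC)
cv2.imwrite("pics/c2.png",b[:,:,::-1])
print(im[250,305:350].tolist())
print(im[240,248:270].tolist())
E
```

```text
[[128, 120, 104], [129, 122, 106], [129, 122, 107], [131, 123, 107], [129, 123, 106], [130, 124, 107], [130, 122, 105], [114, 107, 93], [108, 101, 86], [102, 95, 83], [97, 90, 84], [93, 88, 84], [89, 85, 81], [91, 86, 81], [92, 87, 83], [92, 87, 83], [93, 88, 83], [92, 88, 83], [98, 91, 88], [95, 90, 86], [96, 89, 86], [93, 88, 83], [95, 89, 85], [96, 90, 86], [93, 87, 83], [91, 87, 82], [91, 87, 81], [95, 88, 86], [89, 84, 80], [90, 86, 80], [94, 87, 83], [90, 85, 80], [74, 70, 65], [72, 68, 60], [77, 71, 63], [74, 69, 59], [76, 71, 61], [74, 69, 62], [76, 72, 62], [73, 68, 59], [78, 74, 64], [110, 104, 90], [127, 118, 103], [127, 118, 101], [127, 117, 102]]
[[130, 119, 104], [129, 120, 104], [128, 119, 102], [129, 119, 103], [113, 106, 92], [79, 73, 65], [45, 41, 40], [30, 28, 28], [27, 25, 26], [25, 25, 24], [21, 20, 22], [33, 32, 29], [66, 61, 53], [76, 72, 61], [77, 71, 62], [74, 69, 59], [77, 72, 62], [113, 106, 92], [128, 119, 104], [127, 120, 102], [127, 119, 103], [127, 117, 103]]
```

View pics/c1.png

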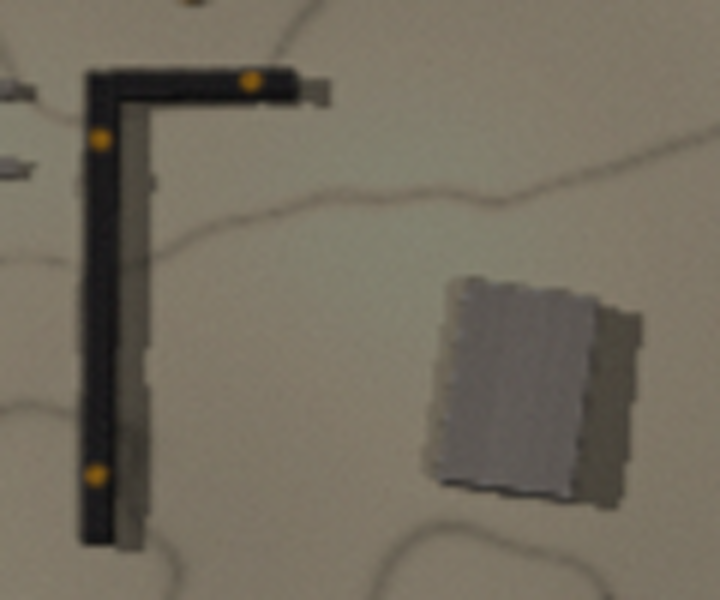

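View pics/c2.png

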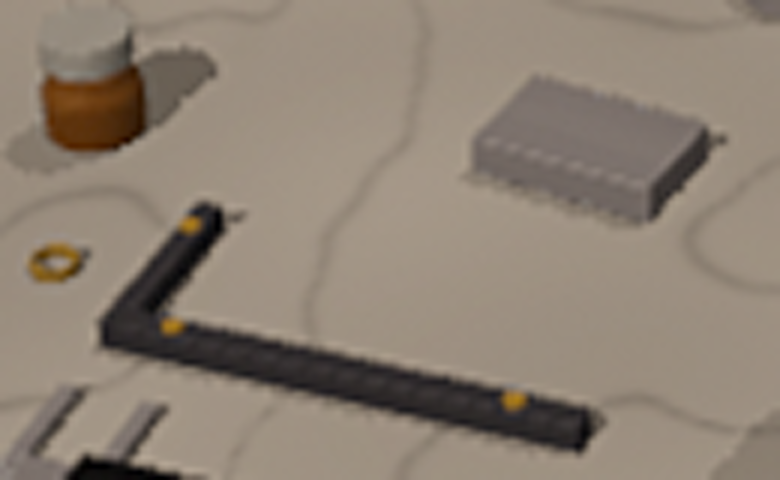

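Crop 1 shows the block's top corners at about (460,278), (597,300), (575,498) and (443,482), and the stop's inner top corner at about (120,103). Crop 2 shows the same block corners at (537,77), (710,125), (648,188) and (475,143).

```bash
cat >> h.py <<'E'
def mask_block(im,roi):
    x,y,w,h=roi; a=cv2.GaussianBlur(im,(3,3),0).astype(float)[y:y+h,x:x+w]
    m=((a[...,2]/a[...,0]>.86)&(a[...,0]>70)).astype(np.uint8)
    m=cv2.morphologyEx(m,cv2.MORPH_OPEN,np.ones((3,3)))
    c=max(cv2.findContours(m,0,cv2.CHAIN_APPROX_NONE)[0],key=cv2.contourArea)
    return c.reshape(-1,2)+[x,y]
def block(im,roi=(300,225,50,55),z=.02):
    P=ray("top",mask_block(im,roi),z)[:,:2]
    (c,s,a)=cv2.minAreaRect((P*1000).astype(np.float32))
    if s[0]<s[1]: s=s[::-1]; a+=90
    return np.array(c),np.array(s),(a+90)%180-90
def stop(im,z=.014):
    "inner corner, mm, and angle of the long bar, from the inner top edges"
    g=im.astype(float).mean(2); L=[];S=[]
    for r in range(208,270):
        u=np.arange(255,266); p=g[r,u]; j=int(np.argmax(np.diff(p)>8)); k=np.argmax(p>50); L.append([u[k-1]+(50-p[k-1])/(p[k]-p[k-1]),r])
    for c in range(268,286):
        v=np.arange(199,208); p=g[v,c]; k=np.argmax(p>70); S.append([c,v[k-1]+(70-p[k-1])/(p[k]-p[k-1])])
    f=[cv2.fitLine((ray("top",q,z)[:,:2]*1000).astype(np.float32),cv2.DIST_HUBER,0,.01,.01).ravel() for q in(L,S)]
    (a,b),(c,d)=(x[:2] for x in f); t=np.linalg.solve(np.c_[f[0][:2],-f[1][:2]],f[1][2:]-f[0][2:])
    ang=lambda v:(np.degrees(np.arctan2(v[1],v[0]))+90)%180-90
    return f[0][2:]+t[0]*f[0][:2],ang(f[0]),ang(f[1])
E
python3 - <<'E'
from h import *
im=np.load("t.npy"); print(block(im)); print(stop(im))
T=[(460,278),(597,300),(575,498),(443,482)];S=[(475,143),(537,77),(710,125),(648,188)]
f=lambda p,o:(np.array(p)+.5)/6-.5+o
print(ray("top",[f(p,(240,185)) for p in T],.02))
S=[(475,143),(537,77),(710,125),(648,188)]
print(ray("side",[f(p,(220,230)) for p in S],.02))
for p,q in zip(T,[S[0],S[1],S[2],S[3]]): print(two(f(p,(240,185)),f(q,(220,230))))
print("stop corner 2 views",two(f((120,103),(240,185)),f((158,314),(220,230))))
for n,p in dict(disc=(398,265),dom=(403,207),jar=(309,160)).items(): print(n,ray("top",p,.02))
E
```

```text
(array([587.40130615,  -8.40650558]), array([90.81291199, 59.28039551]), -6.7297210693359375)
(array([712.4409 , 171.67564], dtype=float32), np.float32(2.1060104), np.float32(-88.06009))
[[ 0.63674893  0.01837654  0.02      ]
 [ 0.62803909 -0.04204988  0.02      ]
 [ 0.54051133 -0.033891    0.02      ]
 [ 0.54642601  0.02372777  0.02      ]]
[[ 0.63153042  0.02066278  0.02      ]
 [ 0.62682587 -0.04026603  0.02      ]
 [ 0.5383001  -0.02937517  0.02      ]
 [ 0.54678622  0.02732021  0.02      ]]
[0.63536784 0.01787188 0.01786804]
[ 0.62800108 -0.04214385  0.01871005]
[ 0.54045793 -0.0340159   0.01677593]
[0.54724543 0.02397818 0.01763961]
stop corner 2 views [0.71265544 0.17161602 0.01072385]
disc [[ 0.55036148 -0.19711246  0.02      ]]
dom [[ 0.70538971 -0.21050979  0.02      ]]
jar [[0.83045332 0.04235481 0.02      ]]
```

Call:
{"api": "drive_tool", "payload": {"deltas": [{"linear": [377,459,-60],"twist": 70.4,"claw": 0.45},{"linear": [377,459,-60],"twist": 70.4,"claw": 0.45},{"linear": [377,459,-60],"twist": 70.4,"claw": 0.45},{"linear": [377,459,-60],"twist": 70.4,"claw": 0.45},{"linear": [377,459,-60],"twist": 70.4,"claw": 0.45},{"linear": [377,459,-60],"twist": 70.4,"claw": 0.45},{"linear": [377,459,-60],"twist": 70.4,"claw": 0.45},{"linear": [377,459,-60],"twist": 70.4,"claw": 0.45},{"linear": [377,459,-60],"twist": 70.4,"claw": 0.45},{"linear": [377,459,-60],"twist": 70.4,"claw": 0.45},{"linear": [377,459,-60],"twist": 70.4,"claw": 0.45},{"linear": [377,459,-60],"twist": 70.4,"claw": 0.45}]}}

```text
clock: 1.2
position: [0.5293, -0.1479, 0.1919]
ee_rot: [0.0, 0.694, 0.72, -0.0]
contact_force: [0.6, -1.4, -0.1]
width: 0.0386
gripper_force: 0.0
```

Call:
{"api": "drive_tool", "payload": {"deltas": [{"linear": [30,36,-70],"twist": 0,"claw": 0.45},{"linear": [60,72,-130],"twist": 0,"claw": 0.45},{"linear": [60,72,-145],"twist": 0,"claw": 0.45},{"linear": [60,72,-145],"twist": 0,"claw": 0.45},{"linear": [60,72,-145],"twist": 0,"claw": 0.45},{"linear": [60,72,-145],"twist": 0,"claw": 0.45},{"linear": [60,72,-145],"twist": 0,"claw": 0.45},{"linear": [60,72,-145],"twist": 0,"claw": 0.45}]}}

```text
clock: 1.87
position: [0.5893, -0.079, 0.049]
ee_rot: [0.001, 0.694, 0.72, 0.001]
contact_force: [0.5, -0.8, 0.5]
width: 0.0382
gripper_force: 0.0
```

Call:
{"api": "drive_tool", "payload": {"deltas": [{"linear": [0,0,-15],"twist": 0,"claw": 0.45},{"linear": [0,0,-25],"twist": 0,"claw": 0.45},{"linear": [0,0,-31],"twist": 0,"claw": 0.45},{"linear": [0,0,-31],"twist": 0,"claw": 0.45},{"linear": [0,0,-31],"twist": 0,"claw": 0.45}]}}

```text
clock: 2.28
position: [0.5883, -0.0783, 0.0165]
ee_rot: [0.0, 0.694, 0.72, 0.0]
contact_force: [0.5, 0.2, -0.4]
width: 0.0383
gripper_force: 0.0
```

```bash
python3 - <<'E'
from h import *
crop("side",260,190,130,100,6,"pics/s1.png")
E
```

```text
(no output)
```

View pics/s1.png

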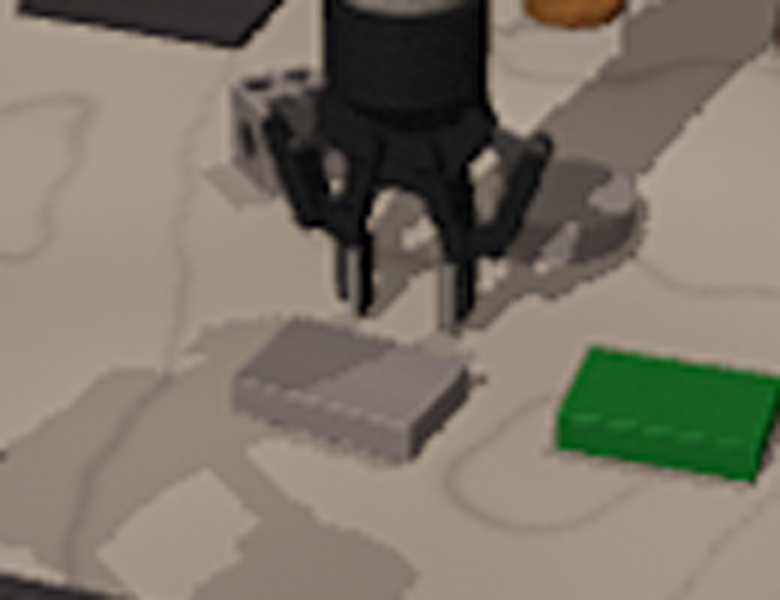

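The fingertips, at crop (360,315) and (455,330), stand just behind the block's far long side. The disc and the doming cube are clear. I'll push now.

Call:
{"api": "drive_tool", "payload": {"deltas": [{"linear": [0,4,-3],"claw": 0.45,"twist": 0},{"linear": [-0.5,12,-3],"claw": 0.45,"twist": 0},{"linear": [-0.7,19,-3],"claw": 0.45,"twist": 0},{"linear": [-1,26,-3],"claw": 0.45,"twist": 0},{"linear": [-1.2,33,-3],"claw": 0.45,"twist": 0},{"linear": [-1.5,40,-3],"claw": 0.45,"twist": 0},{"linear": [-1.8,48,-3],"claw": 0.45,"twist": 0},{"linear": [-2,56,-3],"claw": 0.45,"twist": 0},{"linear": [-2.3,64,-3],"claw": 0.45,"twist": 0},{"linear": [-2.6,72,-3],"claw": 0.45,"twist": 0},{"linear": [-3,80,-3],"claw": 0.45,"twist": 0},{"linear": [-3.2,88,-3],"claw": 0.45,"twist": 0}]}}

```text
clock: 3.33
position: [0.5851, 0.0099, 0.0133]
ee_rot: [0.001, 0.694, 0.72, -0.001]
contact_force: [-0.0, -5.5, -0.3]
width: 0.0383
gripper_force: 2.8
```

Call:
{"api": "drive_tool", "payload": {"deltas": [{"linear": [-0.3,8,0],"claw": 0.45,"twist": 0},{"linear": [-0.6,16,0],"claw": 0.45,"twist": 0},{"linear": [-0.9,24,0],"claw": 0.45,"twist": 0},{"linear": [-1.2,32,0],"claw": 0.45,"twist": 0},{"linear": [-1.5,40,0],"claw": 0.45,"twist": 0},{"linear": [-1.8,48,0],"claw": 0.45,"twist": 0},{"linear": [-2,54,0],"claw": 0.45,"twist": 0},{"linear": [-2.1,58,0],"claw": 0.45,"twist": 0},{"linear": [-2.1,58,0],"claw": 0.45,"twist": 0}]}}

```text
clock: 4.08
position: [0.5827, 0.0689, 0.0133]
ee_rot: [-0.0, 0.694, 0.72, -0.0]
contact_force: [-0.2, -2.2, 0.3]
width: 0.0384
gripper_force: 1.1
```

```bash
python3 - <<'E'
from h import *
a=eyes.get_image("top");b=eyes.get_image("side")
f=lambda i,x,y,w,h:cv2.resize(i[y:y+h,x:x+w,::-1],None,fx=4,fy=4,interpolation=cv2.INTER_CUBIC)
cv2.imwrite("pics/s2.png",np.hstack([f(a,235,180,90,110),f(b,220,220,110,110)]))
E
```

```text
(no output)
```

View pics/s2.png

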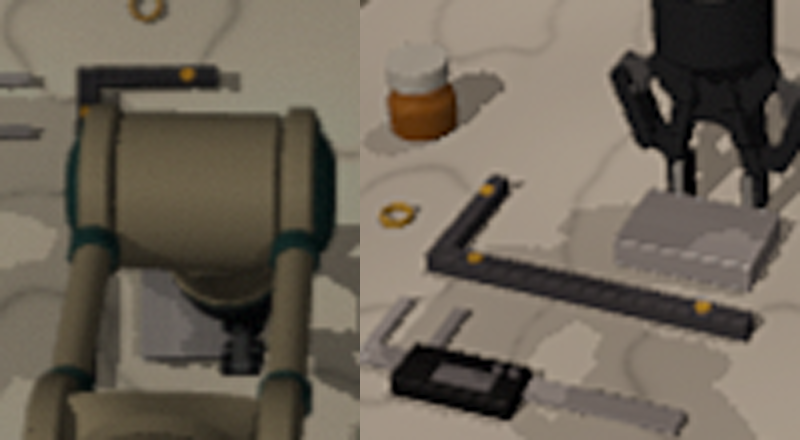

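The block now lies parallel to the long bar and about 27 mm short of it, with all bystanders clear. I'll push it to about 4 mm short, then go round to the end.

Call:
{"api": "drive_tool", "payload": {"deltas": [{"linear": [-0.2,6,0],"claw": 0.45,"twist": 0},{"linear": [-0.5,12,0],"claw": 0.45,"twist": 0},{"linear": [-0.7,18,0],"claw": 0.45,"twist": 0},{"linear": [-0.8,22,0],"claw": 0.45,"twist": 0},{"linear": [-0.8,22,0],"claw": 0.45,"twist": 0},{"linear": [-0.3,8,0],"claw": 0.45,"twist": 0},{"linear": [0,-5,0],"claw": 0.45,"twist": 0},{"linear": [0,-5,30],"claw": 0.45,"twist": 0},{"linear": [0,-5,70],"claw": 0.45,"twist": 0},{"linear": [0,-5,100],"claw": 0.3,"twist": 0}]}}

```text
clock: 5.02
position: [0.5831, 0.0619, 0.1145]
ee_rot: [-0.0, 0.695, 0.719, 0.0]
contact_force: [0.8, 0.9, -0.6]
width: 0.0275
gripper_force: 0.0
```

Call:
{"api": "drive_tool", "payload": {"deltas": [{"linear": [-81,64,0],"claw": 0.3,"twist": 90},{"linear": [-81,64,0],"claw": 0.3,"twist": 90},{"linear": [-81,64,0],"claw": 0.3,"twist": 90},{"linear": [-81,64,0],"claw": 0.3,"twist": 90},{"linear": [-81,64,0],"claw": 0.3,"twist": 90},{"linear": [-81,64,0],"claw": 0.3,"twist": 90},{"linear": [-81,64,0],"claw": 0.3,"twist": 90},{"linear": [-81,64,0],"claw": 0.3,"twist": 90},{"linear": [-81,64,0],"claw": 0.3,"twist": 90},{"linear": [-81,64,0],"claw": 0.3,"twist": 90},{"linear": [-81,64,0],"claw": 0.3,"twist": 90},{"linear": [-81,64,0],"claw": 0.3,"twist": 90}]}}

```text
clock: 6.02
position: [0.5019, 0.1263, 0.1129]
ee_rot: [-0.0, 0.015, 1.0, 0.0]
contact_force: [-0.3, 0.4, -0.2]
width: 0.0259
gripper_force: 0.0
```

Call:
{"api": "drive_tool", "payload": {"deltas": [{"linear": [0,1.5,-40],"claw": 0.3,"twist": 4},{"linear": [0,1.5,-75],"claw": 0.3,"twist": 4},{"linear": [0,1.5,-92],"claw": 0.3,"twist": 4},{"linear": [0,1.5,-98],"claw": 0.3,"twist": 4},{"linear": [0,1.5,-98],"claw": 0.3,"twist": 4},{"linear": [0,1.5,-98],"claw": 0.3,"twist": 4}]}}

```text
clock: 6.52
position: [0.5028, 0.1282, 0.0155]
ee_rot: [0.0, -0.017, 1.0, 0.0]
contact_force: [0.5, 0.3, 1.1]
width: 0.0257
gripper_force: 0.0
```

```bash
python3 - <<'E'
from h import *
a=eyes.get_image("top");b=eyes.get_image("side")
f=lambda i,x,y,w,h:cv2.resize(i[y:y+h,x:x+w,::-1],None,fx=4,fy=4,interpolation=cv2.INTER_CUBIC)
cv2.imwrite("pics/s3.png",np.hstack([f(a,235,180,70,110),f(b,210,220,130,110)]))
E
```

```text
(no output)
```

View pics/s3.png

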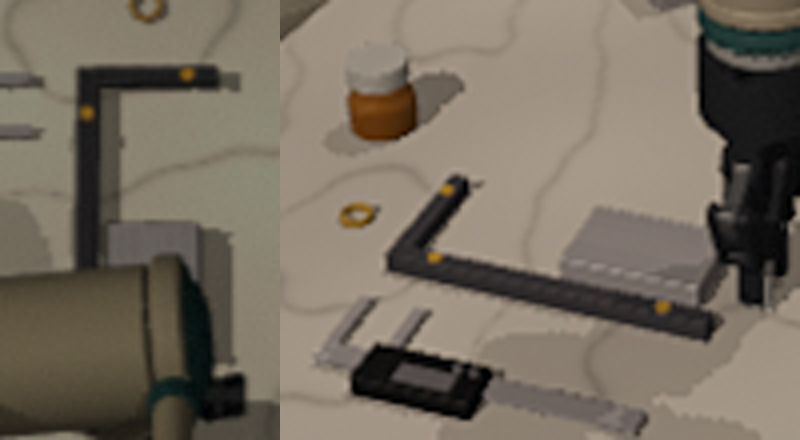

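The block sits parallel and just off the long bar, with the fingers behind its near end. I'll push it toward the short bar.

Call:
{"api": "drive_tool", "payload": {"deltas": [{"linear": [8,0.3,0],"claw": 0.3,"twist": 0},{"linear": [16,0.6,-2],"claw": 0.3,"twist": 0},{"linear": [23,0.8,-2],"claw": 0.3,"twist": 0},{"linear": [30,1.1,-2],"claw": 0.3,"twist": 0},{"linear": [38,1.4,-2],"claw": 0.3,"twist": 0},{"linear": [46,1.7,-2],"claw": 0.3,"twist": 0},{"linear": [54,2,-2],"claw": 0.3,"twist": 0},{"linear": [62,2.3,-2],"claw": 0.3,"twist": 0},{"linear": [70,2.6,-2],"claw": 0.3,"twist": 0},{"linear": [78,2.9,-2],"claw": 0.3,"twist": 0},{"linear": [86,3.2,-2],"claw": 0.3,"twist": 0},{"linear": [93,3.4,-2],"claw": 0.3,"twist": 0}]}}

```text
clock: 7.62
position: [0.5909, 0.132, 0.0127]
ee_rot: [-0.005, -0.018, 1.0, -0.0]
contact_force: [-9.1, 0.1, 6.3]
width: 0.0255
gripper_force: 4.7
```

Call:
{"api": "drive_tool", "payload": {"deltas": [{"linear": [4,0.1,0],"claw": 0.3,"twist": 0},{"linear": [8,0.3,0],"claw": 0.3,"twist": 0},{"linear": [11,0.4,0],"claw": 0.3,"twist": 0},{"linear": [13,0.5,0],"claw": 0.3,"twist": 0},{"linear": [13,0.5,0],"claw": 0.3,"twist": 0}]}}

```text
clock: 8.03
position: [0.6045, 0.1324, 0.0127]
ee_rot: [-0.004, -0.018, 1.0, -0.0]
contact_force: [-8.2, 0.1, 4.5]
width: 0.0253
gripper_force: 3.9
```

Call:
{"api": "drive_tool", "payload": {"deltas": [{"linear": [2,0.1,1],"claw": 0.3,"twist": 0},{"linear": [4,0.1,1],"claw": 0.3,"twist": 0},{"linear": [6,0.2,1],"claw": 0.3,"twist": 0},{"linear": [6,0.2,1],"claw": 0.3,"twist": 0}]}}

```text
clock: 8.37
position: [0.6138, 0.1327, 0.0134]
ee_rot: [-0.001, -0.018, 1.0, -0.0]
contact_force: [-3.2, -0.4, -3.2]
width: 0.0252
gripper_force: 1.9
```

Call:
{"api": "drive_tool", "payload": {"deltas": [{"linear": [1,0,0],"claw": 0.3,"twist": 0},{"linear": [2,0.1,0],"claw": 0.3,"twist": 0},{"linear": [3,0.1,0],"claw": 0.3,"twist": 0},{"linear": [3,0.1,0],"claw": 0.3,"twist": 0}]}}

```text
clock: 8.7
position: [0.6173, 0.1329, 0.014]
ee_rot: [0.0, -0.018, 1.0, 0.0]
contact_force: [-4.4, -0.5, -2.4]
width: 0.0255
gripper_force: 1.8
```

```bash
python3 - <<'E'
from h import *
a=eyes.get_image("top");b=eyes.get_image("side")
f=lambda i,x,y,w,h:cv2.resize(i[y:y+h,x:x+w,::-1],None,fx=4,fy=4,interpolation=cv2.INTER_CUBIC)
cv2.imwrite("pics/s4.png",np.hstack([f(a,235,180,70,110),f(b,210,220,130,110)]))
E
```

```text
(no output)
```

View pics/s4.png

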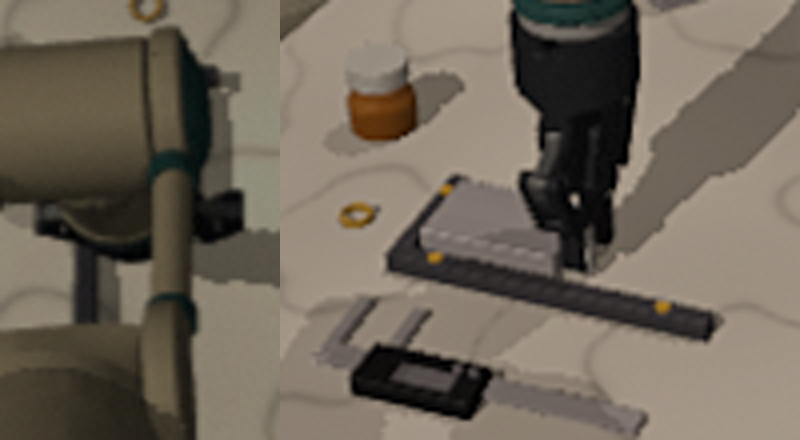

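The block's end is now within a few mm of the short bar. I'll keep pushing until the force rises.

Call:
{"api": "drive_tool", "payload": {"deltas": [{"linear": [1,0,0],"claw": 0.3,"twist": 0},{"linear": [2,0.1,0],"claw": 0.3,"twist": 0},{"linear": [3,0.1,0],"claw": 0.3,"twist": 0},{"linear": [3,0.1,0],"claw": 0.3,"twist": 0}]}}

```text
clock: 9.13
position: [0.6183, 0.1329, 0.0142]
ee_rot: [-0.002, -0.018, 1.0, -0.0]
contact_force: [-7.2, -0.1, 0.6]
width: 0.0257
gripper_force: 3.7
```

Call:
{"api": "drive_tool", "payload": {"deltas": [{"linear": [1,0,0],"claw": 0.3,"twist": 0},{"linear": [2,0.1,0],"claw": 0.3,"twist": 0},{"linear": [3,0.1,0],"claw": 0.3,"twist": 0},{"linear": [3,0.1,0],"claw": 0.3,"twist": 0},{"linear": [3,0.1,0],"claw": 0.3,"twist": 0}]}}

```text
clock: 9.55
position: [0.6184, 0.1329, 0.0142]
ee_rot: [-0.005, -0.018, 1.0, -0.0]
contact_force: [-12.9, -1.0, 5.1]
width: 0.0255
gripper_force: 6.3
```

The force rises with no more travel, so the end is against the short bar. Now I'll retreat and go round to the long side for the final y push.

Call:
{"api": "drive_tool", "payload": {"deltas": [{"linear": [-8,-0.2,0],"claw": 0.3,"twist": 0},{"linear": [-25,-1,0],"claw": 0.3,"twist": 0},{"linear": [-25,-1,30],"claw": 0.3,"twist": 0},{"linear": [-25,-1,65],"claw": 0.4,"twist": 0},{"linear": [-25,-1,100],"claw": 0.4,"twist": 0},{"linear": [-25,-1,100],"claw": 0.4,"twist": 0}]}}

```text
clock: 10.05
position: [0.606, 0.1328, 0.1232]
ee_rot: [0.011, -0.018, 1.0, 0.001]
contact_force: [1.0, -0.8, -0.3]
width: 0.0338
gripper_force: 0.0
```

Call:
{"api": "drive_tool", "payload": {"deltas": [{"linear": [20,-40,0],"claw": 0.4,"twist": -90},{"linear": [50,-55,0],"claw": 0.4,"twist": -90},{"linear": [71,-57,0],"claw": 0.4,"twist": -90},{"linear": [71,-57,0],"claw": 0.4,"twist": -90},{"linear": [71,-57,0],"claw": 0.4,"twist": -90},{"linear": [71,-57,0],"claw": 0.4,"twist": -90},{"linear": [71,-57,0],"claw": 0.4,"twist": -90},{"linear": [71,-57,0],"claw": 0.4,"twist": -90},{"linear": [71,-57,0],"claw": 0.4,"twist": -90},{"linear": [71,-57,0],"claw": 0.4,"twist": -90},{"linear": [71,-57,0],"claw": 0.4,"twist": -90},{"linear": [71,-57,0],"claw": 0.4,"twist": -90}]}}

```text
clock: 11.05
position: [0.6722, 0.0749, 0.1155]
ee_rot: [0.003, 0.671, 0.742, 0.003]
contact_force: [0.6, -0.4, -0.0]
width: 0.0338
gripper_force: 0.0
```

Call:
{"api": "drive_tool", "payload": {"deltas": [{"linear": [-4,0,-40],"claw": 0.4,"twist": -4},{"linear": [-4,0,-75],"claw": 0.4,"twist": -4},{"linear": [-4,0,-93],"claw": 0.4,"twist": -4},{"linear": [-4,0,-101],"claw": 0.4,"twist": -4},{"linear": [-4,0,-101],"claw": 0.4,"twist": -4}]}}

```text
clock: 11.47
position: [0.6664, 0.0749, 0.0124]
ee_rot: [0.001, 0.694, 0.72, 0.001]
contact_force: [0.4, -0.1, 0.8]
width: 0.0343
gripper_force: 0.0
```

Call:
{"api": "drive_tool", "payload": {"deltas": [{"linear": [0,4,0],"claw": 0.4,"twist": 0},{"linear": [-0.2,8,0],"claw": 0.4,"twist": 0},{"linear": [-0.3,12,0],"claw": 0.4,"twist": 0},{"linear": [-0.5,15,0],"claw": 0.4,"twist": 0},{"linear": [-0.6,18,0],"claw": 0.4,"twist": 0},{"linear": [-0.6,20,0],"claw": 0.4,"twist": 0},{"linear": [-0.7,21,0],"claw": 0.4,"twist": 0},{"linear": [-0.7,21,0],"claw": 0.4,"twist": 0}]}}

```text
clock: 12.13
position: [0.6652, 0.0938, 0.0143]
ee_rot: [0.002, 0.693, 0.72, -0.001]
contact_force: [-0.3, -7.0, 4.0]
width: 0.0345
gripper_force: 3.5
```

Call:
{"api": "drive_tool", "payload": {"deltas": [{"linear": [0,2,0],"claw": 0.4,"twist": 0},{"linear": [-0.1,4,0],"claw": 0.4,"twist": 0},{"linear": [-0.2,6,0],"claw": 0.4,"twist": 0},{"linear": [-0.2,6,0],"claw": 0.4,"twist": 0}]}}

```text
clock: 12.47
position: [0.665, 0.0997, 0.0143]
ee_rot: [0.002, 0.694, 0.72, -0.001]
contact_force: [-0.5, -6.1, 3.2]
width: 0.0339
gripper_force: 3.5
```

Call:
{"api": "drive_tool", "payload": {"deltas": [{"linear": [0,1,0],"claw": 0.4,"twist": 0},{"linear": [0,2,0],"claw": 0.4,"twist": 0},{"linear": [-0.1,3,0],"claw": 0.4,"twist": 0},{"linear": [-0.1,3,0],"claw": 0.4,"twist": 0}]}}

```text
clock: 12.8
position: [0.6649, 0.1018, 0.0143]
ee_rot: [0.003, 0.693, 0.72, -0.001]
contact_force: [-0.9, -10.7, 2.8]
width: 0.0343
gripper_force: 4.7
```

Call:
{"api": "drive_tool", "payload": {"deltas": [{"linear": [0,1,0],"claw": 0.4,"twist": 0},{"linear": [0,2,0],"claw": 0.4,"twist": 0},{"linear": [-0.1,3,0],"claw": 0.4,"twist": 0},{"linear": [-0.1,3,0],"claw": 0.4,"twist": 0}]}}

```text
clock: 13.13
position: [0.6647, 0.102, 0.0144]
ee_rot: [0.004, 0.693, 0.721, -0.003]
contact_force: [-0.8, -16.1, 2.7]
width: 0.0337
gripper_force: 8.2
```

It's against the long bar. I'll back off and clear the view to measure.

Call:
{"api": "drive_tool", "payload": {"deltas": [{"linear": [0,-10,0],"claw": 0.4,"twist": 0},{"linear": [0,-30,0],"claw": 0.4,"twist": 0},{"linear": [0,-30,30],"claw": 0.4,"twist": 0},{"linear": [0,-30,65],"claw": 0.4,"twist": 0},{"linear": [0,-30,105],"claw": 0.4,"twist": 0},{"linear": [-30,-60,145],"claw": 0.4,"twist": 0},{"linear": [-150,-250,150],"claw": 0.4,"twist": 0},{"linear": [-150,-250,150],"claw": 0.4,"twist": 0},{"linear": [-150,-250,150],"claw": 0.4,"twist": 0},{"linear": [-150,-250,150],"claw": 0.4,"twist": 0},{"linear": [-150,-250,150],"claw": 0.4,"twist": 0},{"linear": [-150,-250,150],"claw": 0.4,"twist": 0}]}}

```text
clock: 14.13
position: [0.5119, -0.1439, 0.1637]
ee_rot: [0.0, 0.694, 0.72, -0.0]
contact_force: [1.0, 0.3, -0.2]
width: 0.0341
gripper_force: 0.0
```

```bash
python3 - <<'E'
from h import *
a=eyes.get_image("top");b=eyes.get_image("side");np.save("t2.npy",a)
f=lambda i,x,y,w,h,s:cv2.resize(i[y:y+h,x:x+w,::-1],None,fx=s,fy=s,interpolation=cv2.INTER_CUBIC)
cv2.imwrite("pics/s5.png",np.hstack([f(a,245,190,56,80,7),f(b,230,250,56,80,7)]))
c,s,ang=block(a,(255,195,50,60)); print(c,s,ang)
o,t=np.array([712.4,171.7]),np.radians(2.1); d=c-o
print("stop frame",d@[np.cos(t),np.sin(t)],d@[-np.sin(t),np.cos(t)],ang-2.1)
E
```

```text
[672.37731934 142.09533691] [86.94556427 58.68072128] 1.89239501953125
stop frame -41.08062583321047 -28.11820095811876 -0.2076049804687501
```

View pics/s5.png

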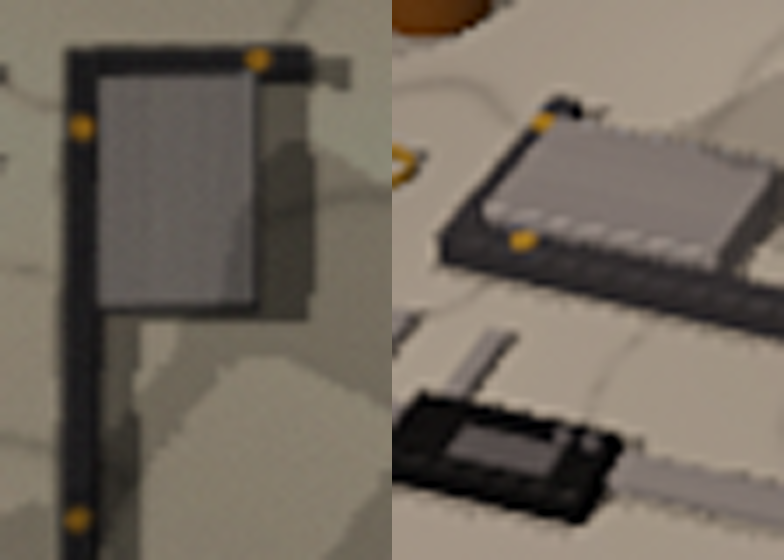

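The block's top face spans crop (97,75) to (257,305) and lies against both bars with no visible gap. It is within 0.2° of parallel, and the bystanders are untouched.

```bash
python3 -c "
from rig import manip
print(manip.sign_off())"
```

```text
the job is handed in; nothing more can be done
None
```

The block is pushed into the inside corner of the stop, against both bars with no visible gap in either camera view and about 0.2° off parallel; I handed the job in at about 14 s, but got no verdict back.

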